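# Load the planting caddy by feel

## Robot

A 6-joint arm with a two-finger parallel gripper is mounted at the origin on the work surface. World frame = base frame: x ahead of the robot, y to its left, z up, the work surface at z = 0. Lengths are in m, angles in rad, forces in N, time in s.
With the tool pointing down it reaches from about 0.275 to 0.75 m from the base axis. Payload 10.2 kg.
Tool frame: the origin (TCP) lies midway between the tips of the shut fingers; the grasp point (between the pads) lies 19 mm behind it; z points along the fingers, y is the line along which they close (so a half turn about z gives the same grasp; the last joint's range is limited). The gripper opens to 85 mm and grips with 20 to 120 N. Pads are 22 mm wide; open, the fingers measure 114 mm over their backs; the gripper's body (76 mm by 85 mm) begins 54 mm behind the grasp point. The pads swing forward as they close: fully open they stand 13 mm farther back than shut.
Start: joints at [-1.487, 0.313, 1.498, -0, 1.331, -0.223], TCP at [0.159, -0.5, 0.231] pointing down, gripper open.
Joint ranges: [-2.94, 2.94], [-0.97, 2.17], [0.19, 2.56], [-1.23, 4.37], [0.02, 3.11], [-2.88, 2.88]. Speed limits (rad/s): [2.39, 2.39, 3.01, 3.14, 3.14, 3.14].

## Interface

Orientations are given as a unit quaternion [x, y, z, w].
In Python, from cell import get_state, eyes, order gives the robot as it stands.
- The arm moves only by the shell command python3 -m creep 'ROWS' [FORCE]. ROWS is JSON, a list of rows, each a list of 7 numbers: the turn, a rotation vector about the world's x, y, z in degrees, then the shift along the world's x, y, z in mm, then the finger opening in mm, from 0 to 85.4. In form: [[ax, ay, az, dx, dy, dz, grip], ...]. A call has 1 to 20 rows; each row is the pose to reach, as a shift and turn from the pose commanded when the call began; what a row does not reach only later rows make up. A row lasts 1/10 s, in which the tool goes at most 50 mm and 8.59 degrees, less where a joint would pass 70% of its speed; a pose out of reach is approached as far as the arm can. A call with a gripper value outside its range is refused whole. The fingers move at their own pace and stop on an object; FORCE is the grip in N (left out, the last holds). Time passes only in rows, so rows that repeat a pose let the fingers close. It gives the time, the measured TCP pose, the force, the opening and the grip force at its end, in the units of the state.
- get_state(): the state, without advancing time (a new reading comes with each control period).
- eyes.read_camera(name): name is "scene" or "top" or "wrist"; returns the picture (420x560x3 uint8, red, green, blue); there is no depth.
- eyes.camera_model(name): a dict with "camera_matrix" (3x3 intrinsics, pixels), "extrinsics" (4x4, takes a point from camera to world coordinates). Camera axes: x right, y down, z forward; pixel columns grow to the right and rows downward; lengths in m; the calibration is good to about 2 mm. A picture is of the moment at which its call begins: read the wrist's pose just before it. camera_model takes no time and is no camera call; for the wrist camera it gives the pose at the moment of the call.
- order.hand_in(): hands the job in; it is judged then, once.
The state is a dict: "t": time; "joint_pos": joint angles; "dq": joint speeds; "tau": joint torques, N m; "eef_pos": TCP position; "eef_rot": TCP orientation; "wrist_force": force on the tool from outside, world axes, zero at the start; "wrist_torque": the same for the moment, N m; "gripper_width": finger opening in m; "finger_force": force on a finger pad.
Only numpy, scipy, OpenCV 4.12 (cv2) and the standard library are available. Lean on these libraries where they do the work, as an engineer would, in place of code of your own. Each camera call takes 0.05 s, during which the arm holds its last target. There are 200 camera calls.

## Task

Three look-alike white tubs of clay discs are on the newspaper: one full, one part used, one empty, and only their weight tells which. Load them upright into the wooden caddy, each standing on the floor of its own bay: the full one in the bay next to the tall end board with the hand slot, the part-used one in the middle, the empty one in the bay at the low end. Keep the tubs upright, lift them and set them down gently rather than dropping them, and leave the cups, spray bottle, tape roll and fibre pot strip where they are.

Things in the scene. Friction and masses are not known exactly. Their poses are not given: they have to be found in the camera images.
- tub_1: one of three look-alike closed white plastic tubs with a flat lid, diameter 66 mm, 100 mm tall; origin: centre of its underside, z up. Loose clay discs are sealed inside, unseen: one tub is full (460 to 560 g in all), one part used (270 to 310 g), one empty (about 100 g). Which is which changes every time and shows only in the weight
- tub_2: one of three look-alike closed white plastic tubs with a flat lid, diameter 66 mm, 100 mm tall; origin: centre of its underside, z up. Loose clay discs are sealed inside, unseen: one tub is full (460 to 560 g in all), one part used (270 to 310 g), one empty (about 100 g). Which is which changes every time and shows only in the weight
- tub_3: one of three look-alike closed white plastic tubs with a flat lid, diameter 66 mm, 100 mm tall; origin: centre of its underside, z up. Loose clay discs are sealed inside, unseen: one tub is full (460 to 560 g in all), one part used (270 to 310 g), one empty (about 100 g). Which is which changes every time and shows only in the weight
- caddy: plain plywood caddy fixed to the table, 94 mm (x) by 270 mm (y), may face any way; origin: centre of its underside. Three open bays in a row along its y, each 78 by 78 mm inside, floor 8 mm above the table. Sides, dividers (8 mm thick) and the low end at -y rise 45 mm above the table; the end board at +y, with a hand slot, 100 mm
- bay_tall (a point): centre of the floor of the bay next to the tall end board (+y end of the caddy, 86 mm from its middle), 8 mm above the table: for the full tub
- bay_mid (a point): centre of the floor of the middle bay: for the part-used tub
- bay_low (a point): centre of the floor of the bay at the low end (-y end of the caddy, 86 mm from its middle): for the empty tub
- cups: loose stack of white paper cups, rims up, widest diameter 75 mm, 128 mm tall, light (80 g), close to the tubs; origin: centre of its underside. Leave alone
- spray: loose grey spray bottle with black trigger head, diameter 60 mm, 184 mm tall, its head reaching 36 mm from its axis, between the tubs and the caddy; origin: centre of its underside. Leave alone
- tape: loose roll of brown paper tape lying flat, diameter 96 mm, 48 mm high, near the robot; origin: centre of its underside. Leave alone
- strip: loose brown fibre pot strip of ten cells, 100 mm (its x) by 220 mm (its y), 50 mm high, beyond the work; origin: centre of its underside. Leave alone
There are look-alikes about, which are no part of the job. Leave any yellow look-alike of the tub_3 alone. Leave any yellow look-alike of the tub_1 alone.

How it is judged:
By the outcome, as a careful person would: the job done as asked, in the order asked, and still so for the second after the job is handed in, with the robot touching nothing.
It also fails if it takes over 72 s, if anything falls off the work surface, if the arm or the gripper's body presses on something with over 40 N, if the wrist force passes 120 N, or if a joint passes its speed limit or range.

## Working session

There is one attempt and no reset: what is moved stays moved. The work goes in short steps, Python scripts to look and compute and a shell command to move; the robot and the scene stay as the last step left them, time stands still between calls to the robot, and variables do not carry over. Pictures are saved under pics/ and viewed, at most 10 in all, crops included, and the job is handed in when it is done.

```bash
ls; mkdir -p pics; python3 - <<'E'
from cell import get_state, eyes
import cv2,numpy as np
s=get_state();print(s)
for n in("scene","top"):
    im=eyes.read_camera(n);cv2.imwrite(f"pics/{n}0.png",im[:,:,::-1])
    np.set_printoptions(precision=3,suppress=True)
    m=eyes.camera_model(n);print(n,m)
E
```

```text
pics
{'t': 0.0, 'joint_pos': array([-1.48739689e+00,  3.13468198e-01,  1.49838148e+00, -3.66345052e-06,
        1.33097153e+00, -2.23390413e-01]), 'dq': array([-0.00057697,  0.00108267,  0.00155919,  0.00091984,  0.00051025,
        0.00167519]), 'tau': array([ 5.78255167e-04, -4.12270367e+01, -2.59746659e+01, -1.47254514e-04,
        4.13514776e-03, -1.22394638e-05]), 'eef_pos': array([ 0.15852276, -0.50025557,  0.23074668]), 'eef_rot': array([ 9.88257796e-01,  1.52794471e-01,  4.11870492e-05, -6.12900222e-04]), 'wrist_force': array([ 0.4178908 , -0.4907405 ,  0.13342203]), 'wrist_torque': array([-0.02709448, -0.02122143, -0.01565451]), 'finger_force': 0.0, 'gripper_width': 0.08583963697166984}
scene {'camera_matrix': array([[452.305,   0.   , 286.48 ],
       [  0.   , 452.305, 214.818],
       [  0.   ,   0.   ,   1.   ]]), 'extrinsics': array([[-0.076,  0.757, -0.649,  1.174],
       [ 0.997,  0.066, -0.04 ,  0.009],
       [ 0.013, -0.65 , -0.76 ,  0.75 ],
       [ 0.   ,  0.   ,  0.   ,  1.   ]])}
top {'camera_matrix': array([[488.419,   0.   , 273.192],
       [  0.   , 488.419, 204.179],
       [  0.   ,   0.   ,   1.   ]]), 'extrinsics': array([[ 0.091, -0.973,  0.213,  0.325],
       [-0.996, -0.089,  0.017, -0.025],
       [ 0.003, -0.213, -0.977,  1.169],
       [ 0.   ,  0.   ,  0.   ,  1.   ]])}
```

View pics/top0.png

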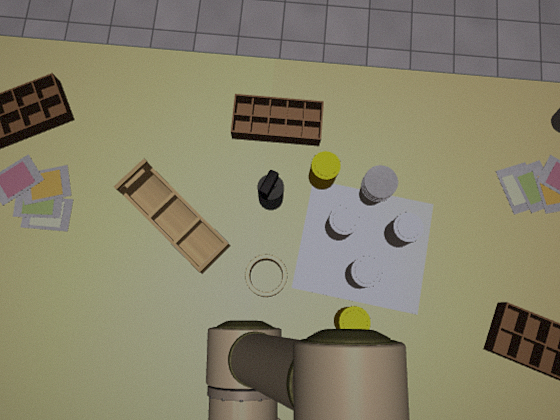

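View pics/scene0.png

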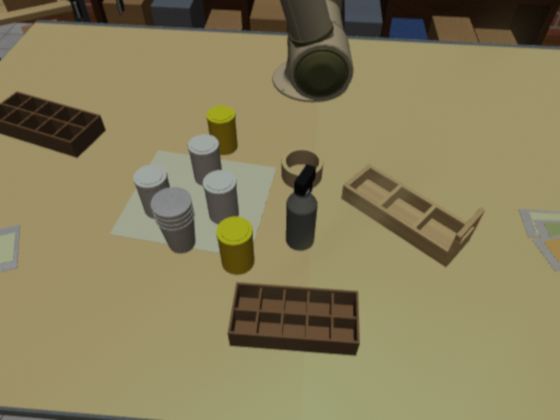

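The top view shows the white tub lids near (342,220), (404,227) and (364,272), the cups at (380,182), and yellow decoys at (325,165) and (354,320). The caddy runs from its tall end at about (132,175) to its low end at about (215,255). In the scene view the white lids are near (204,145), (152,177) and (221,183), the cups at (173,200), and the tall board is at the right, about (470,228).

The candidates for the tubs are these three white ones plus the two yellow ones. The white ones fit the description, and the cups differ by their ringed rims. I'll confirm this in one enlarged crop.

```bash
python3 - <<'E'
import cv2,numpy as np
a=cv2.imread("pics/scene0.png")[120:260,110:260];b=cv2.imread("pics/top0.png")[155:300,300:450]
f=lambda i:cv2.resize(i,(400,400*i.shape[0]//i.shape[1]),interpolation=cv2.INTER_CUBIC)
a,b=f(a),f(b);h=min(len(a),len(b));top=np.hstack([a[:h],b[:h]])
cv2.imwrite("pics/crop1.png",top)
c=cv2.imread("pics/top0.png")[145:285,105:240];d=cv2.imread("pics/scene0.png")[155:270,330:490]
c,d=f(c),f(d);h=min(len(c),len(d));cv2.imwrite("pics/crop2.png",np.hstack([c[:400],np.pad(d,((0,max(0,400-len(d))),(0,0),(0,0)))[:400]]))
E
```

```text
(no output)
```

View pics/crop1.png

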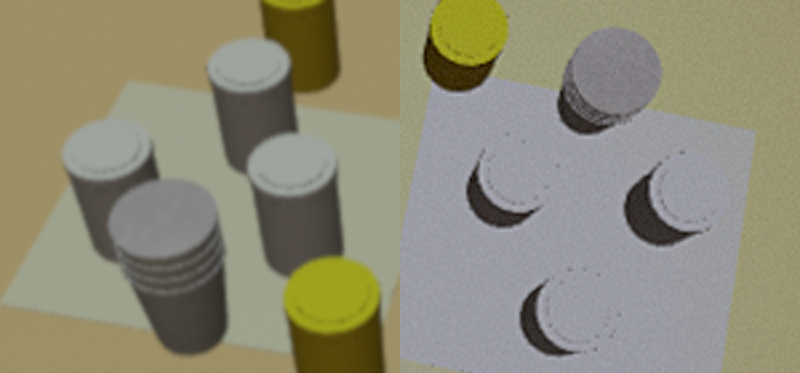

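View pics/crop2.png

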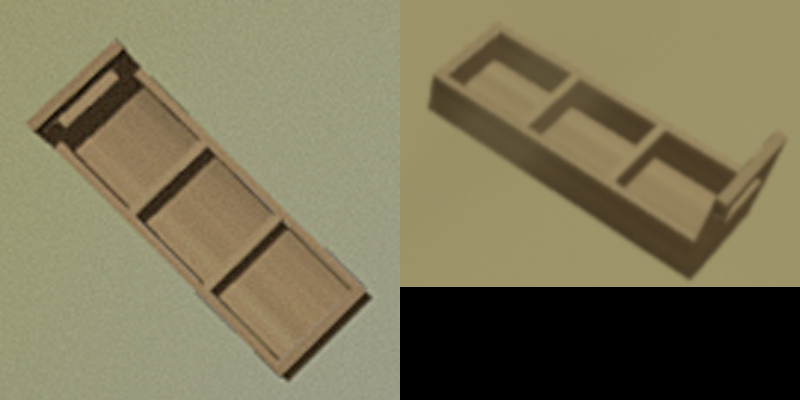

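Crop 1 confirms three white flat-lidded tubs. The scene lids are at about (204,145), (151,176) and (220,183), the cups have stacked rims, and the yellow ones are decoys. Crop 2 shows the three bays clearly, with the slotted tall board at top left (top) and at the right (scene). Next I triangulate.

```bash
cat > h.py <<'E'
from cell import get_state, eyes
import cv2,numpy as np
np.set_printoptions(precision=4,suppress=True)
def ray(n,p,M=None):
    m=M or eyes.camera_model(n);E=m["extrinsics"]
    d=E[:3,:3]@np.linalg.solve(m["camera_matrix"],[p[0],p[1],1]);return E[:3,3],d/np.linalg.norm(d)
def plane(n,p,z,M=None):
    o,d=ray(n,p,M);return o+d*(z-o[2])/d[2]
def tri(r1,r2):
    A=sum(np.eye(3)-np.outer(d,d) for o,d in(r1,r2));b=sum((np.eye(3)-np.outer(d,d))@o for o,d in(r1,r2))
    x=np.linalg.solve(A,b);return x,max(np.linalg.norm(np.cross(x-o,d)) for o,d in(r1,r2))
def project(n,P):
    m=eyes.camera_model(n);E=m["extrinsics"];q=m["camera_matrix"]@(E[:3,:3].T@(np.array(P)-E[:3,3]));return q[:2]/q[2]
E
python3 - <<'E'
from h import *
P=dict(tubA=((344.3,219.5),(219.9,182.6)),tubB=((407.6,226),(150.9,176.2)),tubC=((367.5,270.5),(203.7,145.5)),
lowP=((229.9,243.9),(343.2,185.8)),lowQ=((200.5,271.6),(370,166.2)),tallP=((144.8,158.5),(457.2,235)),tallQ=((115.1,186.2),(484,210.2)),
cups=((380,182),(175,203)),yel1=((326,163),(236,230)),spray=((270,182),(306,180)))
for k,(a,b) in P.items():
    x,e=tri(ray("top",a),ray("scene",b));print(k,x,e, plane("top",a,.1)[:2],plane("scene",b,.1)[:2])
for k in("lowP","lowQ"):print(k,[plane(n,p,.045)[:2] for n,p in zip(("top","scene"),P[k])])
# wrist cam
m=eyes.camera_model("wrist");print(m)
E
```

```text
tubA [ 0.5386 -0.1678  0.0931] 0.0008675797590456969 [ 0.5373 -0.1677] [ 0.5452 -0.165 ]
tubB [ 0.5361 -0.3093  0.0964] 0.00021821958799663437 [ 0.5355 -0.3086] [ 0.5396 -0.3073]
tubC [ 0.4295 -0.2237  0.0937] 0.002161465624231308 [ 0.4292 -0.2247] [ 0.4368 -0.2193]
lowP [0.4681 0.0879 0.0349] 0.0017223353102814927 [0.4599 0.0798] [0.5322 0.0823]
lowQ [0.3983 0.1493 0.0335] 0.002431025210306678 [0.3939 0.1367] [0.4699 0.1385]
tallP [0.6376 0.2934 0.0976] 0.0019689198038674634 [0.6373 0.2948] [0.6398 0.2903]
tallQ [0.568  0.3548 0.0937] 0.0006663265765984443 [0.5665 0.3519] [0.5738 0.3522]
cups [ 0.6246 -0.2365  0.12  ] 0.002490093919897073 [ 0.6309 -0.2431] [ 0.6073 -0.2416]
yel1 [ 0.6639 -0.1164  0.101 ] 0.0017927375166326297 [ 0.6644 -0.1183] [ 0.6631 -0.1148]
spray [0.5902 0.0051 0.1675] 0.002153571818063677 [0.6081 0.0049] [0.5225 0.0071]
lowP [array([0.4668, 0.0852]), array([0.4779, 0.0885])]
lowQ [array([0.3974, 0.1451]), array([0.4104, 0.1495])]
{'camera_matrix': array([[298.2424,   0.    , 279.6546],
       [  0.    , 298.2424, 211.4674],
       [  0.    ,   0.    ,   1.    ]]), 'extrinsics': array([[ 0.3022, -0.9094, -0.2856,  0.2313],
       [-0.9532, -0.2886, -0.0897, -0.4771],
       [-0.0009,  0.2993, -0.9541,  0.3736],
       [ 0.    ,  0.    ,  0.    ,  1.    ]])}
```

Tub lids come out at z≈0.093–0.096, which agrees with 100 mm. The caddy length is 0.268 against 0.270, with its axis at about 50.5°. Now I move above the tubs and refine with the wrist camera.

```bash
python3 -m creep '[[0,0,0,29,25,5,85],[0,0,0,58,50,10,85],[0,0,0,87,75,20,85],[0,0,0,116,100,20,85],[0,0,0,145,125,20,85],[0,0,0,174,150,20,85],[0,0,0,203,175,20,85],[0,0,0,232,200,20,85],[0,0,0,261,225,20,85],[0,0,0,290,250,20,85],[0,0,0,290,250,20,85],[0,0,0,290,250,20,85],[0,0,0,290,250,20,85]]' 30; python3 - <<'E'
from h import *
s=get_state();print(s["t"],s["eef_pos"],s["eef_rot"],s["wrist_force"]);M=eyes.camera_model("wrist");im=eyes.read_camera("wrist");cv2.imwrite("pics/w1.png",im[:,:,::-1])
np.savez("w1.npz",K=M["camera_matrix"],E=M["extrinsics"])
for n,c in dict(A=(.538,-.168,.1),B=(.536,-.309,.1),C=(.43,-.224,.1)).items():print(n,project("wrist",c))
E
```

```text
t: 1.4
eef_pos: [0.448, -0.251, 0.2511]
eef_rot: [0.988, 0.152, -0.0, -0.0]
wrist_force: [-0.3, 0.2, 0.6]
gripper_width: 0.0848
finger_force: 0.0
1.4 [ 0.448  -0.251   0.2511] [ 0.9883  0.1524 -0.0002 -0.0001] [-0.257   0.1948  0.6045]
A [222.208   77.7077]
B [365.7697 128.4988]
C [249.3222 204.8303]
```

View pics/w1.png

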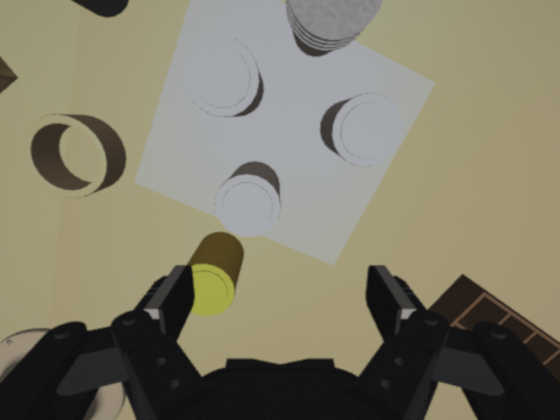

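The picture shows the lid rings centred at A (221,77), B (368,129) and C (248,205). Each is within 2 px of the prediction, so the positions hold. The yellow decoy is at (210,290) and the cups at (335,15). I take C first.

```bash
python3 -m creep '[[0,0,0,-9,14,-20,85],[0,0,0,-18,27,-40,85],[0,0,0,-18,27,-70,85],[0,0,0,-18,27,-100,85],[0,0,0,-18,27,-130,85],[0,0,0,-18,27,-160,85],[0,0,0,-18,27,-180,85],[0,0,0,-18,27,-192,85],[0,0,0,-18,27,-192,85],[0,0,0,-18,27,-192,85],[0,0,0,-18,27,-192,50],[0,0,0,-18,27,-192,50],[0,0,0,-18,27,-192,50],[0,0,0,-18,27,-192,50],[0,0,0,-18,27,-192,50],[0,0,0,-18,27,-192,50]]' 40
```

```text
t: 3.05
eef_pos: [0.431, -0.2237, 0.0605]
eef_rot: [0.988, 0.153, 0.001, 0.001]
wrist_force: [-1.5, 2.1, 6.4]
gripper_width: 0.0645
finger_force: 42.6
```

```bash
python3 -m creep '[[0,0,0,0,0,4,50],[0,0,0,0,0,12,50],[0,0,0,0,0,25,50],[0,0,0,0,0,45,50],[0,0,0,0,0,70,50],[0,0,0,0,0,95,50],[0,0,0,0,0,120,50],[0,0,0,0,0,140,50],[0,0,0,0,0,150,50],[0,0,0,0,0,150,50],[0,0,0,0,0,150,50],[0,0,0,0,0,150,50],[0,0,0,0,0,150,50]]'; python3 -m creep '[[0,0,0,0,0,0,50]]';python3 -m creep '[[0,0,0,0,0,0,50]]'; python3 -m creep '[[0,0,0,0,0,0,50]]'
```

```text
t: 4.35
eef_pos: [0.4303, -0.2233, 0.2085]
eef_rot: [0.988, 0.153, -0.001, -0.001]
wrist_force: [0.7, -0.7, -1.1]
gripper_width: 0.064
finger_force: 44.0
t: 4.45
eef_pos: [0.4304, -0.2234, 0.2088]
eef_rot: [0.988, 0.153, -0.0, -0.0]
wrist_force: [0.1, -0.5, -2.3]
gripper_width: 0.0641
finger_force: 44.0
t: 4.55
eef_pos: [0.4305, -0.2234, 0.209]
eef_rot: [0.988, 0.153, -0.0, -0.0]
wrist_force: [0.0, 0.3, -1.2]
gripper_width: 0.064
finger_force: 44.0
t: 4.65
eef_pos: [0.4305, -0.2235, 0.2092]
eef_rot: [0.988, 0.153, -0.0, -0.0]
wrist_force: [-0.1, -0.4, -1.4]
gripper_width: 0.0641
finger_force: 44.0
```

```bash
cat > weigh.py <<'E'
from h import *
F=[];T=[]
for i in range(16):
    eyes.read_camera("wrist");s=get_state();F.append(s["wrist_force"]);T.append(s["tau"])
F=np.array(F);print(F[:,2],"mean",F.mean(0),"se",F[:,2].std()/4,"tau",np.mean(T,0)[:3],s["joint_pos"],s["eef_pos"],s["t"])
E
python3 weigh.py
```

```text
[-1.0276 -1.3445 -1.8627 -1.2668 -0.9574 -0.7123 -0.6296 -1.1465  0.477
 -0.8917 -1.1491 -0.6357 -0.558  -0.8877 -1.0132 -1.7864] mean [-0.1093  0.0507 -0.962 ] se 0.13004866520028036 tau [ -0.001  -37.5792 -25.5181] [-0.7209  0.2442  1.648   0.      1.2494  0.5431] [ 0.4305 -0.2235  0.2093] 5.45
```

Weight is about 0.96 N, so tub C is the empty one and goes to bay_low. I move toward the caddy, turning 33°, then look from close by.

```bash
python3 -m creep '[[0,0,1,0,10,0,50],[0,0,3,0,30,0,50],[0,0,6,0,60,0,50],[0,0,9,0,90,0,50],[0,0,12,0,120,0,50],[0,0,15,0,150,0,50],[0,0,18,0,180,0,50],[0,0,21,0,210,0,50],[0,0,24,2,240,0,50],[0,0,27,4,270,0,50],[0,0,30,7,295,0,50],[0,0,32,9,312,0,50],[0,0,33,10,322,0,50],[0,0,33,10,324,0,50],[0,0,33,10,324,0,50],[0,0,33,10,324,0,50],[0,0,33,10,324,0,50]]'; python3 - <<'E'
from h import *
s=get_state();print(s["eef_pos"],s["eef_rot"]);M=eyes.camera_model("wrist");im=eyes.read_camera("wrist");cv2.imwrite("pics/w2.png",im[:,:,::-1]);np.savez("w2.npz",K=M["camera_matrix"],E=M["extrinsics"])
E
```

```text
t: 7.15
eef_pos: [0.4406, 0.0999, 0.2093]
eef_rot: [0.904, 0.427, -0.0, 0.0]
wrist_force: [-0.6, 0.4, -1.7]
gripper_width: 0.0646
finger_force: 44.0
[0.4406 0.0999 0.2093] [ 0.9044  0.4266 -0.      0.    ]
```

View pics/w2.png

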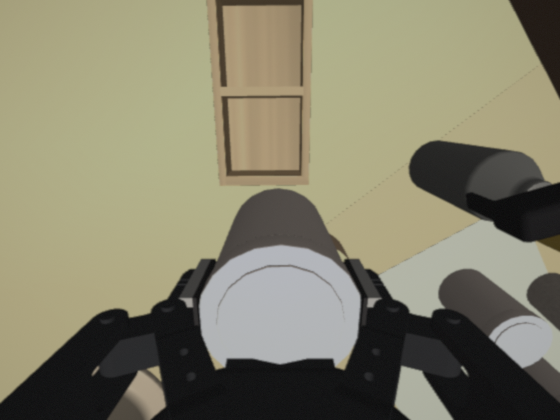

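The picture shows the caddy almost aligned. The low-end rim corners are at (220,186) and (309,185), the first divider is around row 91, and the second is near row 2.

```bash
python3 - <<'E'
from h import *
d=np.load("w2.npz");M=dict(camera_matrix=d["K"],extrinsics=d["E"])
P=[plane("",p,.045,M)[:2] for p in[(220,186),(309,185),(208.5,5),(312.5,5),(214.5,91.5),(310.5,91)]]
for p in P:print(p)
a,b,c,e,f,g=P
print("width",np.linalg.norm(a-b),np.linalg.norm(c-e),np.linalg.norm(f-g))
lm,fm,dm=(a+b)/2,(c+e)/2,(f+g)/2
u=fm-lm;print("ax",np.degrees(np.arctan2(u[1],u[0])),"ang L/R",[np.degrees(np.arctan2(*(q-r)[::-1])) for q,r in((c,a),(e,b),(g,f),(b,a))],"lm-div1",np.linalg.norm(dm-lm))
u/=np.linalg.norm(u)
for k in(49,135,221):print(k,lm+u*k/1000)
# two-view height of rim corners: wrist + top/scene
for w,t,sc in(((309,185),(229.9,243.9),(343.2,185.8)),((220,186),(200.5,271.6),(370,166.2))):
    print(tri(ray("",w,M),ray("top",t)),tri(ray("",w,M),ray("scene",sc)))
E
```

```text
[0.3971 0.1462]
[0.47   0.0876]
[0.501  0.2729]
[0.5722 0.2143]
[0.4561 0.2174]
[0.5274 0.1592]
width 0.09353289181415432 0.09219792285144189 0.09198116546934265
ax 50.885463103484575 ang L/R [np.float64(50.65187436371691), np.float64(51.120539365301084), np.float64(-39.19744145595089), np.float64(-38.82779196577876)] lm-div1 0.09213446423781133
49 [0.4645 0.1549]
135 [0.5187 0.2216]
221 [0.573  0.2883]
(array([0.4687, 0.0857, 0.0354]), np.float64(0.00078297638627469)) (array([0.4702, 0.0877, 0.0382]), np.float64(0.0017738517854798041))
(array([0.3972, 0.1457, 0.0444]), np.float64(0.0005669106318823983)) (array([0.3942, 0.1489, 0.0314]), np.float64(0.0034871638815095213))
```

```bash
python3 -m creep '[[0,0,0,8,18,0,50],[0,0,0,16,36,0,50],[0,0,0,23,54,0,50],[0,0,0,23,54,-10,50],[0,0,0,23,54,-30,50],[0,0,0,23,54,-55,50],[0,0,0,23,54,-80,50],[0,0,0,23,54,-100,50],[0,0,0,23,54,-115,50],[0,0,0,23,54,-125,50],[0,0,0,23,54,-132,50],[0,0,0,23,54,-136,50],[0,0,0,23,54,-139,50],[0,0,0,23,54,-140,50],[0,0,0,23,54,-141,50],[0,0,0,23,54,-141,50],[0,0,0,23,54,-141,50]]'
```

```text
t: 8.9
eef_pos: [0.4637, 0.1545, 0.0686]
eef_rot: [0.904, 0.427, 0.0, 0.0]
wrist_force: [-0.6, 0.6, 0.6]
gripper_width: 0.0642
finger_force: 44.1
```

```bash
python3 -m creep '[[0,0,0,0,0,-1,50],[0,0,0,0,0,-1,70],[0,0,0,0,0,-1,85],[0,0,0,0,0,-1,85],[0,0,0,0,0,-1,85],[0,0,0,0,0,10,85],[0,0,0,0,0,35,85],[0,0,0,0,0,65,85],[0,0,0,0,0,100,85],[0,0,0,0,0,130,85],[0,0,0,0,0,141,85],[0,0,-3,-5,-25,141,85],[0,0,-6,-12,-55,141,85],[0,0,-10,-20,-90,141,85],[0,0,-14,-20,-125,141,85],[0,0,-18,-20,-160,141,85],[0,0,-22,-15,-195,141,85],[0,0,-26,0,-230,141,85],[0,0,-30,25,-265,141,85],[0,0,-33,50,-300,141,85]]'; python3 -m creep '[[0,0,0,24,-22,0,85],[0,0,0,24,-22,0,85],[0,0,0,24,-22,0,85]]'; python3 - <<'E'
from h import *
s=get_state();print(s["eef_pos"],s["eef_rot"]);
for n in("top","scene"):cv2.imwrite(f"pics/{n}1.png",eyes.read_camera(n)[:,:,::-1])
a=cv2.imread("pics/scene1.png")[60:300,110:510];cv2.imwrite("pics/v1.png",cv2.resize(a,None,fx=2,fy=2,interpolation=cv2.INTER_CUBIC))
E
```

```text
t: 10.9
eef_pos: [0.5138, -0.147, 0.2089]
eef_rot: [0.988, 0.151, -0.0, -0.0]
wrist_force: [-0.1, 0.2, 1.3]
gripper_width: 0.0849
finger_force: 0.0
t: 11.2
eef_pos: [0.5372, -0.1674, 0.2083]
eef_rot: [0.988, 0.153, -0.001, -0.001]
wrist_force: [-0.4, 1.1, 0.5]
gripper_width: 0.0848
finger_force: 0.0
[ 0.5372 -0.1674  0.2083] [ 0.9883  0.1526 -0.0008 -0.0007]
```

View pics/v1.png

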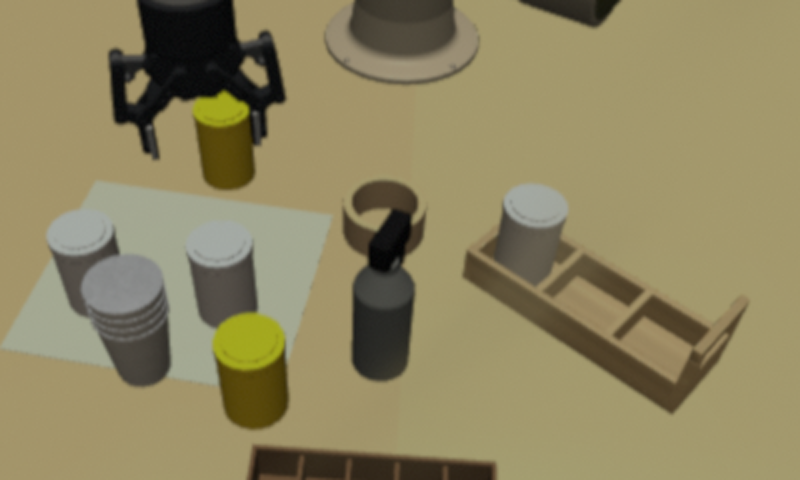

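The empty tub stands upright in the low bay at (533,235), and everything else is unmoved. Next is tub A: grasp, lift, weigh.

```bash
python3 -m creep '[[0,0,0,0,0,-20,85],[0,0,0,0,0,-50,85],[0,0,0,0,0,-80,85],[0,0,0,0,0,-110,85],[0,0,0,0,0,-132,85],[0,0,0,0,0,-145,85],[0,0,0,0,0,-149,85],[0,0,0,0,0,-149,85],[0,0,0,0,0,-149,50],[0,0,0,0,0,-149,50],[0,0,0,0,0,-149,50],[0,0,0,0,0,-149,50],[0,0,0,0,0,-149,50],[0,0,0,0,0,-149,50]]' 40;  python3 -m creep '[[0,0,0,0,0,4,50],[0,0,0,0,0,12,50],[0,0,0,0,0,25,50],[0,0,0,0,0,45,50],[0,0,0,0,0,70,50],[0,0,0,0,0,95,50],[0,0,0,0,0,120,50],[0,0,0,0,0,140,50],[0,0,0,0,0,150,50],[0,0,0,0,0,150,50],[0,0,0,0,0,150,50],[0,0,0,0,0,150,50],[0,0,0,0,0,150,50]]'; python3 weigh.py
```

```text
t: 12.7
eef_pos: [0.5381, -0.1676, 0.0619]
eef_rot: [0.988, 0.153, 0.001, 0.001]
wrist_force: [-2.1, 2.3, 6.1]
gripper_width: 0.0663
finger_force: 44.4
t: 14.0
eef_pos: [0.5373, -0.1674, 0.2094]
eef_rot: [0.988, 0.153, -0.001, -0.001]
wrist_force: [-0.2, -0.1, -3.1]
gripper_width: 0.066
finger_force: 45.5
[-3.5572 -2.4043 -3.4984 -2.5399 -3.308  -2.8769 -3.1974 -2.4197 -2.5698
 -3.4926 -2.2956 -2.8087 -2.9852 -2.9794 -3.0738 -2.6412] mean [-0.1216  0.0692 -2.9155] se 0.10062724416237324 tau [ -0.0017 -47.2783 -26.9309] [-0.5102  0.4126  1.4126  0.      1.3165  0.7539] [ 0.5375 -0.1675  0.2103] 14.8
```

About 2.9 N means roughly 297 g, so tub A is the part-used one and goes to the middle bay.

```bash
python3 -m creep '[[0,0,1,-8,6,0,50],[0,0,3,-25,20,0,50],[0,0,6,-45,42,0,50],[0,0,9,-65,67,0,50],[0,0,12,-80,95,0,50],[0,0,15,-88,124,0,50],[0,0,18,-90,154,0,50],[0,0,21,-90,184,0,50],[0,0,24,-88,214,0,50],[0,0,27,-80,244,0,50],[0,0,30,-68,272,0,50],[0,0,32,-55,300,0,50],[0,0,33,-42,326,0,50],[0,0,33,-33,350,0,50],[0,0,33,-25,370,0,50],[0,0,33,-21,383,0,50],[0,0,33,-19,389,0,50],[0,0,33,-19,389,0,50],[0,0,33,-19,389,0,50],[0,0,33,-19,389,0,50]]'
```

```text
t: 16.8
eef_pos: [0.5185, 0.2208, 0.2105]
eef_rot: [0.904, 0.427, 0.0, 0.0]
wrist_force: [-0.6, -0.2, -3.1]
gripper_width: 0.066
finger_force: 45.6
```

```bash
python3 -m creep '[[0,0,0,0,0,-10,50],[0,0,0,0,0,-30,50],[0,0,0,0,0,-55,50],[0,0,0,0,0,-80,50],[0,0,0,0,0,-90,50],[0,0,0,0,0,-90,50]]'
```

```text
t: 17.4
eef_pos: [0.5179, 0.2211, 0.119]
eef_rot: [0.904, 0.427, -0.001, -0.0]
wrist_force: [0.2, -0.0, -3.0]
gripper_width: 0.0662
finger_force: 45.9
```

Now the last 49 mm, gently.

```bash
python3 -m creep '[[0,0,0,0,0,-12,50],[0,0,0,0,0,-24,50],[0,0,0,0,0,-34,50],[0,0,0,0,0,-41,50],[0,0,0,0,0,-45,50],[0,0,0,0,0,-48,50],[0,0,0,0,0,-50,50],[0,0,0,0,0,-50,50],[0,0,0,0,0,-50,50]]'
```

```text
t: 18.3
eef_pos: [0.5187, 0.2215, 0.0706]
eef_rot: [0.904, 0.427, 0.0, 0.0]
wrist_force: [-0.2, 0.6, -2.7]
gripper_width: 0.0663
finger_force: 46.0
```

```bash
python3 -m creep '[[0,0,0,0,0,-1,50],[0,0,0,0,0,-2,50],[0,0,0,0,0,-2,50],[0,0,0,0,0,-2,50]]'
```

```text
t: 18.7
eef_pos: [0.5189, 0.2217, 0.0699]
eef_rot: [0.904, 0.427, 0.001, 0.0]
wrist_force: [-4.3, -0.3, 10.0]
gripper_width: 0.0664
finger_force: 47.0
```

```bash
python3 -m creep '[[0,0,0,0,0,1,50],[0,0,0,0,0,1,70],[0,0,0,0,0,1,85],[0,0,0,0,0,1,85],[0,0,0,0,0,1,85],[0,0,0,0,0,10,85],[0,0,0,0,0,35,85],[0,0,0,0,0,65,85],[0,0,0,0,0,100,85],[0,0,0,0,0,130,85],[0,0,0,0,0,141,85],[0,0,-2,-10,-25,141,85],[0,0,-4,-25,-55,141,85],[0,0,-7,-40,-90,141,85],[0,0,-10,-55,-125,141,85],[0,0,-13,-68,-160,141,85],[0,0,-16,-76,-195,141,85],[0,0,-19,-78,-230,141,85],[0,0,-22,-78,-265,141,85],[0,0,-25,-75,-300,141,85]]'; python3 -m creep '[[0,0,-2,5,-35,0,85],[0,0,-4,15,-70,0,85],[0,0,-6,30,-105,0,85],[0,0,-8,50,-140,0,85],[0,0,-8,70,-175,0,85],[0,0,-8,85,-210,0,85],[0,0,-8,92,-231,0,85],[0,0,-8,92,-231,0,85],[0,0,-8,92,-231,0,85]]'; python3 - <<'E'
from h import *
s=get_state();print(s["eef_pos"],s["eef_rot"]);
for n in("top","scene"):cv2.imwrite(f"pics/{n}2.png",eyes.read_camera(n)[:,:,::-1])
a=cv2.imread("pics/scene2.png")[60:300,110:510];cv2.imwrite("pics/v2.png",cv2.resize(a,None,fx=2,fy=2,interpolation=cv2.INTER_CUBIC))
E
```

```text
t: 20.7
eef_pos: [0.4429, -0.0798, 0.209]
eef_rot: [0.975, 0.22, -0.0, -0.0]
wrist_force: [1.4, 0.4, -0.1]
gripper_width: 0.0852
finger_force: 0.0
t: 21.6
eef_pos: [0.5352, -0.3091, 0.2085]
eef_rot: [0.988, 0.153, -0.0, -0.001]
wrist_force: [-0.7, 0.1, 0.7]
gripper_width: 0.0851
finger_force: 0.0
[ 0.5352 -0.3091  0.2085] [ 0.9883  0.1527 -0.0005 -0.0007]
```

View pics/v2.png

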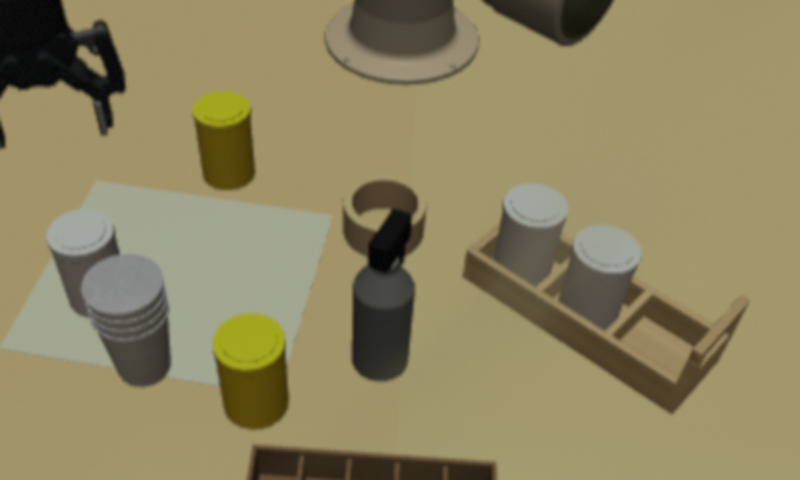

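Two tubs stand upright in the low and middle bays, at (533,235) and (600,275), with nothing else disturbed. Now tub B, which should be the full one. I weigh it too.

```bash
python3 -m creep '[[0,0,0,0,-1,-20,85],[0,0,0,0,-1,-50,85],[0,0,0,0,-1,-80,85],[0,0,0,0,-1,-110,85],[0,0,0,0,-1,-132,85],[0,0,0,0,-1,-145,85],[0,0,0,0,-1,-149,85],[0,0,0,0,-1,-149,85],[0,0,0,0,-1,-149,50],[0,0,0,0,-1,-149,50],[0,0,0,0,-1,-149,50],[0,0,0,0,-1,-149,50],[0,0,0,0,-1,-149,50],[0,0,0,0,-1,-149,50]]' 50;  python3 -m creep '[[0,0,0,0,0,4,50],[0,0,0,0,0,12,50],[0,0,0,0,0,25,50],[0,0,0,0,0,45,50],[0,0,0,0,0,70,50],[0,0,0,0,0,95,50],[0,0,0,0,0,120,50],[0,0,0,0,0,140,50],[0,0,0,0,0,150,50],[0,0,0,0,0,150,50],[0,0,0,0,0,150,50],[0,0,0,0,0,150,50],[0,0,0,0,0,150,50]]'; python3 weigh.py
```

```text
t: 23.1
eef_pos: [0.5361, -0.3107, 0.0621]
eef_rot: [0.988, 0.153, 0.001, 0.001]
wrist_force: [-1.8, 2.0, 6.5]
gripper_width: 0.0655
finger_force: 55.9
t: 24.4
eef_pos: [0.5353, -0.3103, 0.2093]
eef_rot: [0.988, 0.153, -0.001, -0.001]
wrist_force: [-0.3, 0.2, -3.9]
gripper_width: 0.0656
finger_force: 57.0
[-5.9321 -5.1254 -5.2345 -4.8429 -5.1502 -6.2927 -5.1931 -5.0979 -4.319
 -4.2518 -4.8729 -5.5218 -5.7465 -5.0403 -5.0381 -5.6109] mean [ 0.1058 -0.1454 -5.2044] se 0.12932877017873184 tau [ -0.0021 -54.7819 -28.3229] [-0.7144  0.5378  1.2211  0.      1.3827  0.5496] [ 0.5355 -0.3105  0.2103] 25.2
```

About 5.2 N means roughly 530 g, so it is the full one and goes to the tall bay.

```bash
python3 -m creep '[[0,0,0,-6,8,0,50],[0,0,1,-20,24,0,50],[0,0,2,-38,46,0,50],[0,0,4,-55,72,0,50],[0,0,6,-70,100,0,50],[0,0,8,-82,130,0,50],[0,0,10,-90,160,0,50],[0,0,12,-94,190,0,50],[0,0,14,-95,220,0,50],[0,0,16,-95,250,0,50],[0,0,18,-95,280,0,50],[0,0,20,-94,310,0,50],[0,0,22,-90,340,0,50],[0,0,24,-83,370,0,50],[0,0,26,-73,400,0,50],[0,0,28,-60,430,0,50],[0,0,30,-46,460,0,50],[0,0,31,-32,488,0,50],[0,0,32,-18,514,0,50],[0,0,33,-4,538,0,50]]'; python3 -m creep '[[0,0,0,13,20,0,50],[0,0,0,25,38,0,50],[0,0,0,34,50,0,50],[0,0,0,40,57,0,50],[0,0,0,42,60,0,50],[0,0,0,42,60,0,50],[0,0,0,42,60,0,50],[0,0,0,42,60,0,50]]'
```

```text
t: 27.2
eef_pos: [0.5319, 0.2289, 0.2104]
eef_rot: [0.904, 0.428, 0.0, 0.0]
wrist_force: [1.0, -0.7, -4.5]
gripper_width: 0.0654
finger_force: 58.3
t: 28.0
eef_pos: [0.5734, 0.2871, 0.2105]
eef_rot: [0.904, 0.427, -0.0, 0.0]
wrist_force: [-0.1, 0.7, -4.4]
gripper_width: 0.0653
finger_force: 58.3
```

```bash
python3 -m creep '[[0,0,0,0,1,-10,50],[0,0,0,0,1,-30,50],[0,0,0,0,1,-55,50],[0,0,0,0,1,-80,50],[0,0,0,0,1,-100,50],[0,0,0,0,1,-115,50],[0,0,0,0,1,-125,50],[0,0,0,0,1,-132,50],[0,0,0,0,1,-136,50],[0,0,0,0,1,-139,50],[0,0,0,0,1,-140,50],[0,0,0,0,1,-140,50],[0,0,0,0,1,-140,50]]'
```

```text
t: 29.3
eef_pos: [0.5737, 0.2886, 0.0707]
eef_rot: [0.904, 0.427, 0.0, 0.0]
wrist_force: [0.1, -0.6, -4.5]
gripper_width: 0.0654
finger_force: 58.2
```

```bash
python3 -m creep '[[0,0,0,0,0,-0.5,50],[0,0,0,0,0,-1,50],[0,0,0,0,0,-1,50],[0,0,0,0,0,-1,50]]'
```

```text
t: 29.7
eef_pos: [0.5738, 0.2887, 0.0701]
eef_rot: [0.904, 0.427, 0.001, 0.0]
wrist_force: [-3.0, -0.8, 5.1]
gripper_width: 0.0655
finger_force: 59.0
```

Contact (−4.5 → +5 N). Release, rise, back off and check.

```bash
python3 -m creep '[[0,0,0,0,0,0.5,50],[0,0,0,0,0,0.5,70],[0,0,0,0,0,0.5,85],[0,0,0,0,0,0.5,85],[0,0,0,0,0,0.5,85],[0,0,0,0,0,10,85],[0,0,0,0,0,35,85],[0,0,0,0,0,65,85],[0,0,0,0,0,100,85],[0,0,0,0,0,130,85],[0,0,0,0,0,145,85],[0,0,0,-20,-20,145,85],[0,0,0,-50,-50,145,85],[0,0,0,-85,-85,145,85],[0,0,0,-120,-120,145,85],[0,0,0,-150,-155,145,85],[0,0,0,-165,-175,145,85],[0,0,0,-165,-175,145,85],[0,0,0,-165,-175,145,85]]'; python3 - <<'E'
from h import *
T=cv2.cvtColor(eyes.read_camera("top"),cv2.COLOR_RGB2BGR);S=cv2.cvtColor(eyes.read_camera("scene"),cv2.COLOR_RGB2BGR);W=cv2.cvtColor(eyes.read_camera("wrist"),cv2.COLOR_RGB2BGR)
a=cv2.resize(S[60:360,110:510],(400,300));v=np.vstack([np.hstack([a,cv2.resize(T[60:360,80:480],(400,300))]),np.hstack([cv2.resize(S[130:280,320:520],(400,300),interpolation=cv2.INTER_CUBIC),cv2.resize(W,(400,300))])])
cv2.imwrite("pics/final.png",v)
E
```

```text
t: 31.6
eef_pos: [0.409, 0.1134, 0.2152]
eef_rot: [0.904, 0.427, 0.001, 0.0]
wrist_force: [0.7, 0.0, -0.2]
gripper_width: 0.0852
finger_force: 0.0
```

View pics/final.png

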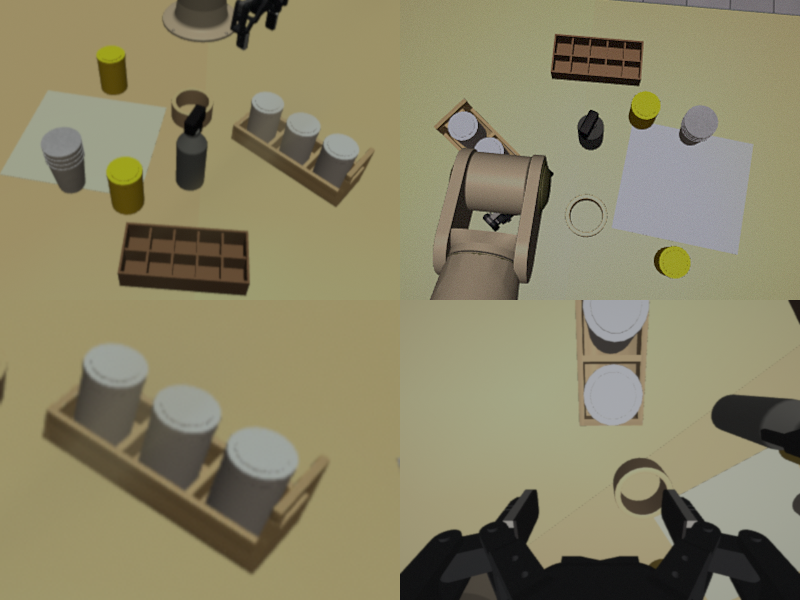

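All three tubs stand upright in their own bays (lower-left panel, about (113,395), (185,435) and (258,480)), and everything else is in place.

```bash
python3 -c "
from cell import order;print(order.hand_in())"
```

```text
the job is handed in; nothing more can be done
None
```

The job is handed in at about 32 s: the full tub (about 530 g) is in the tall-end bay, the part-used one (about 297 g) in the middle and the empty one (about 98 g) at the low end, all upright, with everything else left in place.

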